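# Clamp the fuse socket and pull its carrier by the side catches

## Task

The grey fuse socket stands loose between the jaws of the small machine vise: turn the vise's crank over the top, away from you, until the jaw has clamped the socket firmly. Then pinch the two opposed side catches of the fuse carrier fully together, draw the carrier straight up out of the socket, and finish the program while holding it still and upright in the air, a hand's breadth clear above the socket, with the catches still pinched. Leave the socket clamped in the vise, and do not disturb the tools and parts lying round it.

Things in the scene. Friction and masses are not known exactly. Their poses are not given: they have to be found in the camera images.
- vise: fixed dark machine vise, 131 mm long (x), 90 mm wide (y; 123 mm over the lugs), jaws 56 mm high. Origin on the bench under the work space; +x from crank to fixed jaw, within 0.3 rad of the base +y (crank at the right). Bed top z = 22 mm, fixed jaw x = 25..50 mm. Screw axis along x at y = 0, z = 45 mm; bearing block (50 wide, 64 high) x = -60..-76, crank arm x = -80..-88 mm.
- vise_jaw: moving jaw of the vise, 22 x 88 x 33 mm; origin at the lower edge of its clamping face (its +x face). It slides along the vise's +x towards the fixed jaw, 5 mm per rad of the crank; its face is at x = -31 mm in the vise's frame when the crank reads 0 and meets the socket, pushed against the fixed jaw, when the crank is at about 2.4 rad.
- crank (a joint): crank angle, 0 to 3.2 rad, starts at 0 to 0.5. 0: handle straight out to the vise's +y side; pi/2: up; growing = clamping (clockwise seen from the crank end). Handle in the vise's frame: y = 40 mm cos, z = 45 mm + 40 mm sin. Turns with 0.3 N m (8 N at the handle), clamps firmly with about 17 N or more there, then stays when let go and keeps the jaw's force (up to 60 N; 15 N is firm).
- crank_handle (a point): middle of the free part of the crank's black revolving handle, a bar 14 mm thick and 44 mm long that lies along the vise's x (x = -88..-132 mm; this point at x = -110 mm), 40 mm from the crank's axis. It spins freely on its pin, so it can be pinched from above and carried round without turning the wrist.
- socket: loose grey fuse socket, 44 mm (x, across the jaws) x 72 mm (y) x 50 mm high, 0.35 kg, standing on the vise bed between the jaws. Origin at the centre of its underside, z up, its axes nearly those of the vise. The carrier stands 30 mm deep in its well; 12 mm deep ledges at both y ends of the well hold the hooks of the carrier's catches.
- carrier: black fuse carrier with a white fuse in it, body 26 mm (x) x 21 mm (y) x 78 mm high, with a cap 28 x 32 mm, about 0.16 kg, standing in the socket with its upper 49 mm above it. Origin at the centre of its underside (20 mm above the socket's), z up. A grey ribbed catch stands on each y side; both must be pressed before it can be pulled out straight up.
- carrier_grip (a point): point on the carrier's axis at the middle height of the catches' push pads, 58 mm above its underside, 28 mm above the top of the socket while it is seated. The pads are 24 mm wide in x and 24 mm high, their outer faces 52 mm apart in y at rest and 36 mm apart when pressed home.
- catch_left (a joint): travel of the catch on the carrier's +y side (m): 0 sprung out (latched), 0.008 pressed home; it is free of the ledge from about 0.004. Spring 2.5 N at rest, 6.5 N pressed home.
- catch_right (a joint): the same for the catch on the carrier's -y side.
- bearing: bystander: ball bearing 52 mm across, 16 mm high, lying behind the fixed jaw, left of the vise; origin under its centre.
- bolt: bystander: steel bolt 55 mm high standing on its head beyond the vise, on the far side from the robot; origin under its centre.
- screwdriver: bystander: red screwdriver 225 mm long lying at the left.
- pliers: bystander: blue-handled pliers 182 mm long lying at the right.
- spanner: bystander: spanner 175 mm long lying at the front edge of the bench.
Not all that is in view belongs to the job. Leave any pink look-alike of the socket alone.

How it is judged:
By the outcome, as a careful person would: the job done as asked, in the order asked, and still so for the second after the job is handed in, while the arm keeps its last pose, push and grip.
It also fails if it takes over 48 s, if anything falls off the work surface, if the arm or the gripper's body presses on something with over 40 N, if the wrist force passes 120 N, or if a joint passes its speed limit or range.

## Robot

A 6-joint arm with a two-finger parallel gripper is mounted at the origin on a cart in front of the work surface, level with it; the furniture and walls round the work are solid. World frame = base frame: x ahead of the robot, y to its left, z up, the work surface at z = 0. Lengths are in mm, angles in degrees, forces in N, time in s.
With the tool pointing down it reaches from about 350 to 850 mm from the base axis. Payload 8.1 kg.
Tool frame: the origin (TCP) lies at the very end of the fingers, on their centre line; the grasp point (between the pads) lies 19 mm behind it (r.grip_point_offset is the distance from the TCP to the grasp point, in mm); z points along the fingers, y is the line along which they close (so a half turn about z gives the same grasp; the last joint's range is limited). The gripper opens to 85 mm and grips with 20 to 120 N. Pads are 22 mm wide; open, the fingers measure 114 mm over their backs; the gripper's body (76 mm by 85 mm) begins 54 mm behind the grasp point. The pads swing forward as they close: fully open they stand 13 mm farther back than shut.
Start: joints at [60.997, 7.471, 85.268, -0, 87.261, -4.893], TCP at [245.074, 547.671, 231.292] pointing down, gripper open.
Joint ranges: [-169.43, 169.43], [-51.17, 129.36], [1.28, 143.12], [-76.62, 256.62], [0, 156.53], [-152.29, 152.29]. Speed limits (degrees/s): [136.94, 136.94, 159.86, 180, 180, 180].

## Interface

Orientations are given as [roll, pitch, yaw] about the fixed x, y, z axes, in that order (R = Rz(yaw) Ry(pitch) Rx(roll)).
In Python, from bench import status, eyes, r gives the robot as it stands.
- The arm moves only by the shell command python3 -m handwheel 'ROWS' [FORCE]. ROWS is a JSON object whose one key "series" holds a list that holds one entry, the list of rows, each a list of 7 numbers: the shift along the tool's x, y, z in cm, then the turn, a rotation vector about the tool's x, y, z in rad, then the opening, from 0 (shut) to 1 (fully open). In form: {"series": [[[tx, ty, tz, rx, ry, rz, claw], ...]]}. A call has 1 to 12 rows; each row is the pose to reach, as a shift and turn from the pose commanded when the call began, along the tool's axes at that moment; what a row does not reach only later rows make up. A row lasts 1/8 s, in which the tool goes at most 62.5 mm and 10.7 degrees, less where a joint would pass 70% of its speed; a pose out of reach is approached as far as the arm can. A call with a gripper value outside its range is refused whole. The fingers move at their own pace and stop on an object; FORCE is the grip in N (left out, the last holds). Time passes only in rows, so rows that repeat a pose let the fingers close. It gives the time, the measured TCP pose, the force, the opening and the grip force at its end, in the units of the state.
- status.sense(): the state, without advancing time (a new reading comes with each control period).
- eyes.snapshot(name): name is "scene" or "top" or "wrist"; returns a dict with "img" (400x640x3 uint8, red, green, blue), "mtx" (3x3 intrinsics, pixels), "k1" (the pictures are not rectified: a ray, as slopes to the right and down, at radius r is drawn at 1 + k1 r^2 times it, then the intrinsics apply), "R" (3x3) and "t" (3): a world point X has camera coordinates R X + t. Camera axes: x right, y down, z forward; pixel columns grow to the right and rows downward; lengths in mm; the calibration is good to about 2 mm. A picture is of the moment at which its call begins. There is no depth.
- r.hand_in(): hands the job in; it is judged then, once.
The state is a dict: "time": time; "joint_pos": joint angles; "qd": joint speeds; "joint_efforts": joint torques, N m; "tool_pos": TCP position; "tcp_rot": TCP orientation; "ft_force": force on the tool from outside, world axes, zero at the start; "wrist_torque": the same for the moment, N m; "finger_gap": finger opening in mm; "grip_force": force on a finger pad.
Only numpy, scipy, OpenCV 4.12 (cv2) and the standard library are available. Lean on these libraries where they do the work, as an engineer would, in place of code of your own. Each camera call takes 0.05 s, during which the arm holds its last target. There are 200 camera calls.

## Working session

There is one attempt and no reset: what is moved stays moved. The work goes in short steps, Python scripts to look and compute and a shell command to move; the robot and the scene stay as the last step left them, time stands still between calls to the robot, and variables do not carry over. Pictures are saved under pics/ and viewed, at most 10 in all, crops included, and the job is handed in when it is done.

```bash
mkdir -p pics; ls
python3 - <<'E'
from bench import status, eyes, r
import cv2
s=status.sense();print(s)
for n in("scene","top"):
    d=eyes.snapshot(n);cv2.imwrite(f"pics/{n}0.png",d["img"][:,:,::-1]);print(n,d["mtx"],d["k1"],d["R"],d["t"])
E
```

```text
pics
{'time': 0.0, 'joint_pos': array([ 6.09943297e+01,  7.51370699e+00,  8.53275927e+01,  1.19158633e-03,
        8.72624098e+01, -4.89336405e+00]), 'qd': array([ 0.01853599,  0.03895848,  0.00160902, -0.07549803, -0.04734049,
       -0.07329369]), 'joint_efforts': array([ 9.76983720e-04, -5.69421351e+01, -5.00540113e+01, -1.09736295e-04,
        1.53697422e-02,  1.56261990e-05]), 'tool_pos': array([244.82954854, 547.1863716 , 230.27520836]), 'tcp_rot': array([-1.79896770e+02, -1.00323583e-02,  1.55887627e+02]), 'ft_force': array([ 0.50692859, -0.11850143, -0.07233069]), 'wrist_torque': array([-0.00023783,  0.04041172,  0.00208498]), 'grip_force': 0.0, 'finger_gap': 85.51407881665615}
scene [[445.48869355   0.         323.05449688]
 [  0.         445.48869355 195.45717119]
 [  0.           0.           1.        ]] 0.012710060638103524 [[ 0.41033206 -0.91190254 -0.00783368]
 [-0.66809215 -0.29475474 -0.68320752]
 [ 0.62070965  0.28557557 -0.73018225]] [-229.20926206  398.36798309  711.77584136]
top [[450.56235058   0.         325.76680882]
 [  0.         450.56235058 201.03860784]
 [  0.           0.           1.        ]] -0.06226963941359877 [[ 1.95151054e-02 -9.99809519e-01  2.94927023e-04]
 [-9.79437038e-01 -1.91767020e-02 -2.00836608e-01]
 [ 2.00804008e-01  3.63048513e-03 -9.79624709e-01]] [ -19.97068946  514.48313642 1202.4843891 ]
```

View pics/scene0.png

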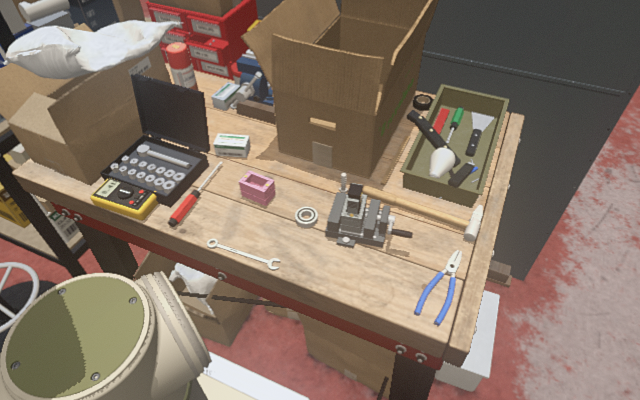

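View pics/top0.png

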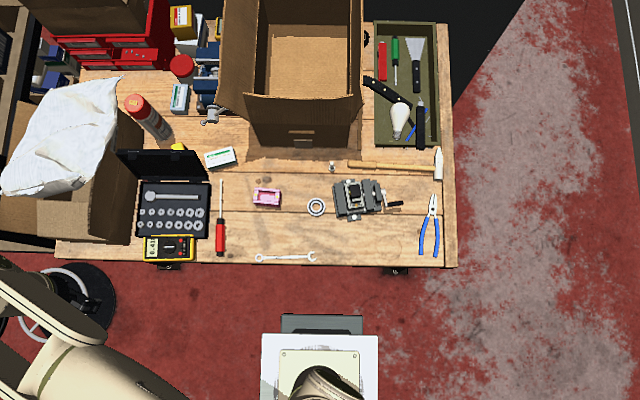

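The scene view shows the vise near (360,215) with the crank handle at (400,233). In the top view the vise is near (357,198) and the handle at (395,204), with a hammer and the bolt beyond it. I'll enlarge both.

Run:
```python
import cv2
a=cv2.imread("pics/scene0.png")[165:255,310:430];b=cv2.imread("pics/top0.png")[165:230,320:420]
cv2.imwrite("pics/c1.png",cv2.resize(a,None,fx=6.5,fy=6.5,interpolation=cv2.INTER_CUBIC))
cv2.imwrite("pics/c2.png",cv2.resize(b,None,fx=8,fy=8,interpolation=cv2.INTER_CUBIC))
```

```text
(no output)
```

View pics/c1.png

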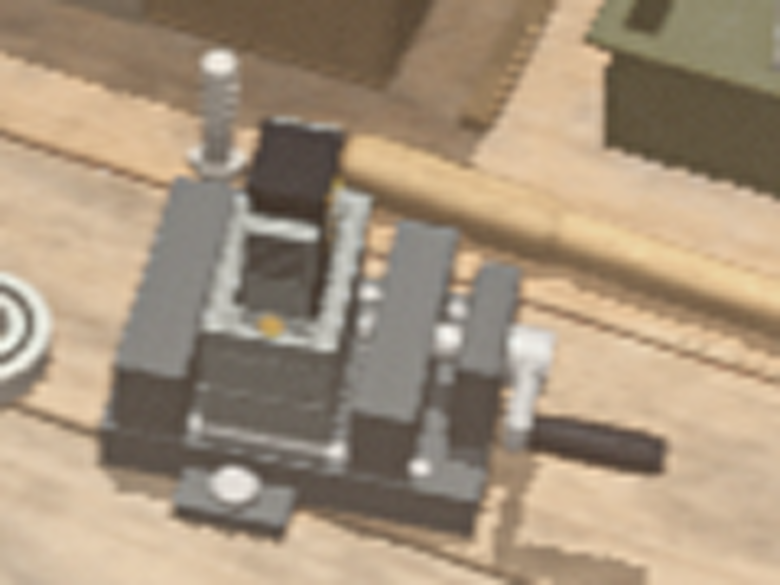

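View pics/c2.png

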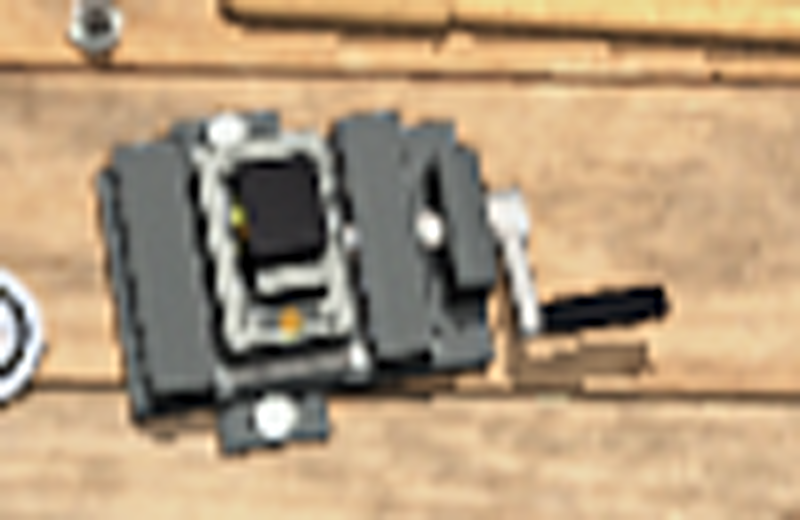

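The crops show the corners of the vise, the jaws, the socket top and the handle clearly. The fixed jaw's top corners in c2 are (112,152), (185,140), (213,385) and (152,393). The handle runs from (538,318) to (662,301). Next I fit the poses.

```bash
cat > h.py <<'E'
import numpy as np
from bench import status, eyes, r
from scipy.optimize import least_squares
from scipy.spatial.transform import Rotation as Ro
def proj(d,X):
    c=np.atleast_2d(X)@d["R"].T+d["t"]; s=c[:,:2]/c[:,2:]; s=s*(1+d["k1"]*(s**2).sum(1,keepdims=True))
    return s@d["mtx"][:2,:2].T+d["mtx"][:2,2]
def T(p,X): # p x,y,yaw(rad)
    c,s=np.cos(p[2]),np.sin(p[2]); X=np.atleast_2d(np.array(X,float))
    return np.c_[p[0]+c*X[:,0]-s*X[:,1],p[1]+s*X[:,0]+c*X[:,1],X[:,2]]
E
python3 - <<'E'
from h import *
S=eyes.snapshot("scene");Tp=eyes.snapshot("top")
c1=lambda L:310+0+(np.array(L)+.5)/6.5*[1,1]-.5+[0,165-310]
c2=lambda L:(np.array(L)+.5)/8-.5+[320,165]
fj=[(50,-45,56),(25,-45,56),(25,45,56),(50,45,56)]
bb=[(-60,-25,64),(-76,-25,64),(-76,25,64),(-60,25,64)]
f1=c1([(175,182),(235,182),(190,372),(115,368)]);f2=c2([(112,152),(185,140),(213,385),(152,393)])
b1=c1([(478,265),(520,268),(500,378),(460,375)]);b2=c2([(440,150),(475,150),(492,285),(455,285)])
h1=c1([(535,432),(660,455)]);h2=c2([(538,318),(662,301)])
j1=c1([(398,225),(352,410)]);j2=c2([(333,122),(378,360)])
def res(v,full=False):
    p,q=v[:3],v[3]
    hd=[(x,40*np.cos(q),45+40*np.sin(q)) for x in(-88,-132)]
    jw=[(-31+5*q,y,55) for y in(-44,44)]
    o=[]
    for d,*m in((S,f1,b1,h1,j1),(Tp,f2,b2,h2,j2)):
        for P,M in zip((fj,bb,hd,jw),m): o.append(proj(d,T(p,P))-M)
    if full:[print(np.round(x,1).tolist()) for x in o]
    return np.vstack(o).ravel()
f=least_squares(res,[500,-60,1.6,.3],loss='soft_l1',x_scale=[10,10,.1,.1]);print(f.x,f.cost);res(f.x,1)
sk=[(22,-36,72),(-22,-36,72),(-22,36,72),(22,36,72)]
s1=c1([(240,195),(370,195),(335,345),(205,330)]);s2=c2([(195,150),(328,138),(352,340),(228,355)])
g=least_squares(lambda p:np.vstack([proj(S,T(p,sk))-s1,proj(Tp,T(p,sk))-s2]).ravel(),f.x[:3],x_scale=[10,10,.1])
print(g.x,g.fun.round(1))
print("handle",T(f.x[:3],[(-110,40*np.cos(f.x[3]),45+40*np.sin(f.x[3]))]))
c,s=np.cos(f.x[2]),np.sin(f.x[2]);print("socket in vise",np.array([[c,s],[-s,c]])@(g.x[:2]-f.x[:2]))
E
```

```text
[ 5.29914034e+02 -8.71049563e+01  1.74046470e+00  2.96189349e-01] 8.797566042597204
[[-0.2, -1.1], [1.3, 0.9], [-0.9, 1.4], [-0.7, -0.2]]
[[0.0, -1.1], [0.9, -0.2], [0.4, 0.0], [-1.0, -1.0]]
[[-0.7, -0.2], [1.2, 0.3]]
[[-0.1, -0.8], [-0.5, 0.4]]
[[-0.2, -0.5], [-0.5, -0.3], [1.1, 0.4], [-0.2, 0.7]]
[[-1.0, 0.2], [0.3, -0.6], [1.3, -0.1], [0.2, 0.7]]
[[0.3, 0.3], [0.4, 0.1]]
[[0.2, -0.4], [-0.1, 0.3]]
[529.01817659 -86.99190559   1.75945267] [ 0.7 -2.6  0.2  0.6 -0.1  1.9 -0.6  0.6 -0.2  0.5 -1.2 -0.6  0.6 -0.7
  0.3  0.1]
handle [[ 510.77926755 -201.98555804   56.67510465]]
socket in vise [0.26269775 0.86390401]
```

```bash
cat >> h.py <<'E'
V=np.array([529.9,-87.1,1.7405])
def go(P,yaw=None,s=None):
    s=s or status.sense(); R0=Ro.from_euler('xyz',s["tcp_rot"],degrees=True)
    R1=Ro.from_euler('xyz',[180,0,np.degrees(V[2]) if yaw is None else yaw],degrees=True)
    print("shift cm",(R0.inv().apply(np.array(P)-s["tool_pos"])/10).round(2),"rot",(R0.inv()*R1).as_rotvec().round(4))
def hand(q,dz=0,x=-111):
    return T(V,[(x,40*np.cos(q),45+40*np.sin(q)-19+dz)])[0]
E
python3 - <<'E'
from h import *
P=hand(.3);P[2]=150;print(P);go(P)
E
```

```text
[ 510.98230405 -202.95935125  150.        ]
shift cm [-54.94 -57.61   8.12] rot [-1.100e-03  5.000e-04  9.803e-01]
```

```bash
python3 -m handwheel '{"series": [[[-3.5,-3.7,0,0,0,0.08,1],[-7.5,-7.9,0,0,0,0.16,1],[-11.5,-12.1,0,0,0,0.24,1],[-15.5,-16.3,0,0,0,0.32,1],[-19.5,-20.5,0,0,0,0.4,1],[-23.5,-24.7,0,0,0,0.48,1],[-27.5,-28.9,0,0,0,0.56,1],[-31.5,-33.1,0,0,0,0.64,1],[-35.5,-37.3,1,0,0,0.72,1],[-39.5,-41.4,2,0,0,0.8,1],[-43.5,-45.6,3,0,0,0.88,1],[-47.5,-49.8,4.5,0,0,0.98,1]]]}' 60
python3 - <<'E'
from h import *
P=hand(.3);P[2]=150;go(P)
E
```

```text
time: 1.7
tool_pos: [475.9, -103.0, 186.5]
tcp_rot: [179.9, 0.0, 99.6]
ft_force: [1.1, 0.8, 0.4]
finger_gap: 85.6
grip_force: 0.0
shift cm [-10.44   1.8    3.66] rot [ 0.0015  0.0005 -0.003 ]
```

```bash
python3 -m handwheel '{"series": [[[-4,0.8,1.4,0,0,0,1],[-8,1.5,2.8,0,0,0,1],[-10.4,1.8,3.7,0,0,0,1],[-10.4,1.8,3.7,0,0,0,1]]]}'
python3 - <<'E'
from h import *
import cv2
d=eyes.snapshot("wrist");im=d["img"][:,:,::-1].copy()
q=.3
H=T(V,[(x,40*np.cos(q),45+40*np.sin(q)) for x in(-88,-132)])
for P in H: cv2.circle(im,tuple(proj(d,P)[0].round().astype(int).tolist()),3,(0,0,255),-1)
for P in T(V,[(50,-45,56),(25,-45,56),(25,45,56),(50,45,56),(-60,-25,64),(-76,-25,64),(-76,25,64),(-60,25,64)]): cv2.circle(im,tuple(proj(d,P)[0].round().astype(int).tolist()),3,(0,255,0),1)
cv2.imwrite("pics/w1.png",im)
P=hand(.3);go(P)
E
```

```text
time: 2.2
tool_pos: [509.9, -201.5, 147.9]
tcp_rot: [-179.9, -0.1, 99.6]
ft_force: [0.5, 0.6, 0.1]
finger_gap: 85.0
grip_force: 0.0
shift cm [-0.27  0.07 11.08] rot [-0.0013 -0.0011 -0.001 ]
```

View pics/w1.png

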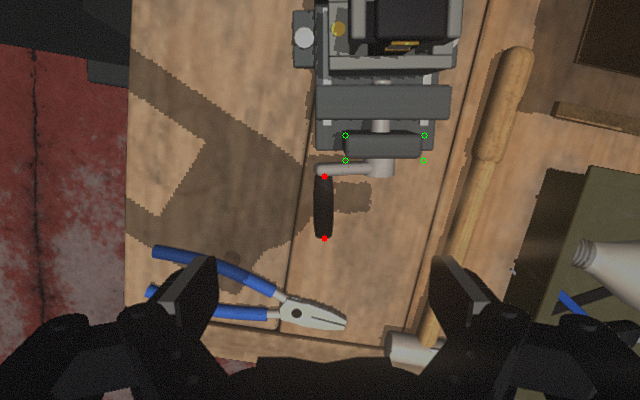

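Wrist view: the predicted handle ends (324,176) and (324,238) lie on the handle, so the fit holds. The pliers are well outside the descent. Going down to pinch the handle.

```bash
python3 -m handwheel '{"series": [[[-0.2,0.1,4,0,0,0,1],[-0.2,0.1,8,0,0,0,1],[-0.2,0.1,10.5,0,0,0,1],[-0.2,0.1,11.1,0,0,0,1],[-0.2,0.1,11.1,0,0,0,0.5],[-0.2,0.1,11.1,0,0,0,0.1],[-0.2,0.1,11.1,0,0,0,0],[-0.2,0.1,11.1,0,0,0,0],[-0.2,0.1,11.1,0,0,0,0]]]}' 60
python3 - <<'E'
from h import *
s=status.sense();print(s["tool_pos"],s["ft_force"],hand(.3))
E
```

```text
time: 3.38
tool_pos: [510.0, -203.1, 38.4]
tcp_rot: [-179.8, 0.0, 99.7]
ft_force: [-10.3, -4.3, 6.3]
finger_gap: 12.5
grip_force: 58.4
[ 510.04490775 -203.09627817   38.38510066] [-10.27725903  -4.32807578   6.34165657] [ 510.98230405 -202.95935125   37.82080827]
```

```bash
python3 -m handwheel '{"series": [[[0,0.31,-0.74,0,0,0,0],[0,0.63,-1.25,0,0,0,0],[0,1.03,-1.69,0,0,0,0],[0,1.5,-2.07,0,0,0,0],[0,2.01,-2.38,0,0,0,0],[0,2.57,-2.6,0,0,0,0],[0,3.14,-2.76,0,0,0,0]]]}'
python3 -m handwheel '{"series": [[[0,0.6,-0.05,0,0,0,0],[0,1.2,-0.02,0,0,0,0],[0,1.78,0.1,0,0,0,0],[0,2.34,0.31,0,0,0,0]]]}'
python3 - <<'E'
from h import *
s=status.sense()
P=s["tool_pos"];c,n=np.cos(V[2]),np.sin(V[2]);v=np.array([[c,n],[-n,c]])@(P[:2]-V[:2])
print(v,P[2]+19-45,"q",np.arctan2(P[2]+19-45,v[1]),s["ft_force"],hand(2.0))
E
```

```text
time: 4.25
tool_pos: [541.9, -197.9, 67.8]
tcp_rot: [-179.9, 0.0, 99.7]
ft_force: [-11.6, 0.6, 13.8]
finger_gap: 12.5
grip_force: 60.7
time: 4.75
tool_pos: [566.1, -193.5, 64.2]
tcp_rot: [180.0, 0.1, 99.7]
ft_force: [-5.9, -0.6, 7.2]
finger_gap: 12.4
grip_force: 59.9
[-110.99538294  -17.73926865] 38.22606935069312 q 2.0052825369854945 [-5.93003944 -0.55589002  7.18069934] [ 565.05357491 -193.69414278   62.37189707]
```

```bash
python3 -m handwheel '{"series": [[[0,0.35,0.19,0,0,0,0],[0,0.69,0.4,0,0,0,0],[0,1.0,0.65,0,0,0,0],[0,1.0,0.65,0,0,0,0]]]}'
python3 -m handwheel '{"series": [[[0,0.15,0.14,0,0,0,0],[0,0.28,0.28,0,0,0,0],[0,0.28,0.28,0,0,0,0]]]}'
python3 -m handwheel '{"series": [[[0,0.13,0.15,0,0,0,0],[0,0.25,0.31,0,0,0,0],[0,0.25,0.31,0,0,0,0]]]}'
```

```text
time: 5.25
tool_pos: [575.9, -191.7, 57.1]
tcp_rot: [180.0, 0.0, 99.7]
ft_force: [-2.2, -1.2, 2.7]
finger_gap: 12.4
grip_force: 59.6
time: 5.62
tool_pos: [578.1, -191.4, 54.6]
tcp_rot: [-179.9, 0.0, 99.7]
ft_force: [-8.0, -0.9, 10.5]
finger_gap: 12.4
grip_force: 60.3
time: 6.0
tool_pos: [579.7, -191.2, 52.6]
tcp_rot: [-179.8, 0.0, 99.7]
ft_force: [-18.5, 0.0, 22.8]
finger_gap: 12.3
grip_force: 61.8
```

The crank stalls at about 2.4 rad with about 29 N at the handle, so the socket is clamped. I open part way, rise clear and look again.

```bash
python3 -m handwheel '{"series": [[[0,0,0,0,0,0,0.2],[0,0,0,0,0,0,0.4],[0,0,0,0,0,0,0.4],[0,0,-3,0,0,0,0.4],[0,0,-8,0,0,0,0.4],[0,0,-13,0,0,0,0.6],[1,0,-15,0,0,0,1],[1,0,-15,0,0,0,1]]]}' 40
python3 - <<'E'
from h import *
import cv2
for n in("top","wrist","scene"):
    d=eyes.snapshot(n);im=d["img"][:,:,::-1].copy();cv2.imwrite(f"pics/{n}2.png",im)
    if n=="wrist": continue
# carrier & socket & handle predictions
d=eyes.snapshot("wrist");im=d["img"][:,:,::-1].copy();q=2.42
for (x,y,z) in [(3,0,120)]+[(3+a,b,72) for a in(-22,22) for b in(-36,36)]+[(3+a,b,120) for a in(-14,14) for b in(-16,16)]+[(x,40*np.cos(q),45+40*np.sin(q)) for x in(-88,-132)]:
    cv2.circle(im,tuple(proj(d,T(V,[(x,y,z)]))[0].round().astype(int).tolist()),3,(0,0,255),1)
cv2.imwrite("pics/w2.png",im)
P=T(V,[(3,0,170)])[0];print(P,status.sense()["tool_pos"]);go(P)
E
```

```text
time: 7.0
tool_pos: [580.4, -180.1, 202.1]
tcp_rot: [179.8, 0.1, 99.8]
ft_force: [0.8, 0.4, -0.8]
finger_gap: 84.2
grip_force: 0.0
[529.39332914 -84.14309543 170.        ] [ 578.05662638 -180.01671682  197.60612594]
shift cm [10.27 -3.16  2.79] rot [-0.0035 -0.0021  0.0004]
```

View pics/w2.png

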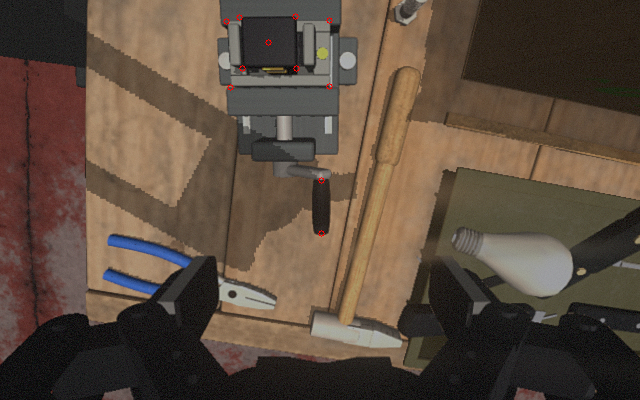

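Wrist view: the crank stayed at about 2.42 rad, with the handle at (321,180)-(321,234). The jaw is against the socket, and the predicted cap and socket corners match to 1-2 px. One zoom to refine the carrier's centre.

```bash
python3 - <<'E'
import cv2
a=cv2.imread("pics/w2.png")[0:95,215:345]
b=cv2.imread("pics/wrist2.png")[0:95,215:345]
import numpy as np
cv2.imwrite("pics/c3.png",cv2.resize(b,None,fx=6,fy=6,interpolation=cv2.INTER_CUBIC))
E
python3 - <<'E'
from h import *
d=eyes.snapshot("wrist")
print(((proj(d,T(V,[(3+a,b,120) for a in(-14,14) for b in(-16,16)]+[(3,26,100),(3,-26,100),(-19,36,72),(-19,-36,72)]))-[215,0]+.5)*6-.5).round().tolist())
E
```

```text
[[490.0, 409.0], [163.0, 411.0], [485.0, 99.0], [149.0, 102.0], [105.0, 291.0], [597.0, 289.0], [91.0, 522.0], [688.0, 520.0]]
```

View pics/c3.png

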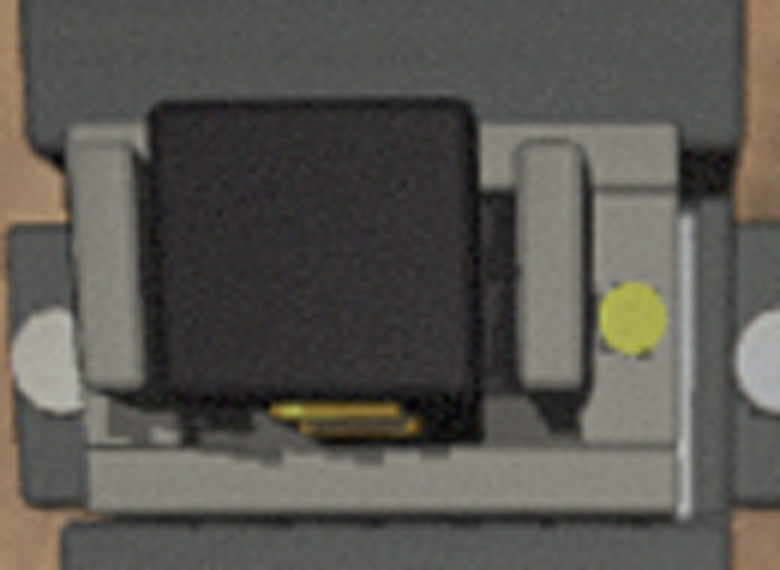

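Carrier cap centre is at about (315,250) in the crop, with the catches at 72-140 and 520-588. It is centred within 0.6 mm of the prediction, on the +y side. Moving above it.

```bash
python3 -m handwheel '{"series": [[[3.5,-1,0,0,0,0,1],[7,-2.1,1,0,0,0,1],[10.3,-3.2,2.5,0,0,0,1],[10.3,-3.2,2.8,0,0,0,1],[10.3,-3.2,2.8,0,0,0,1]]]}'
python3 - <<'E'
from h import *
P=T(V,[(3,0.4,81)])[0];s=status.sense();print(s["tool_pos"],s["ft_force"]);go(P)
E
```

```text
time: 7.88
tool_pos: [530.1, -84.7, 171.6]
tcp_rot: [-179.9, -0.0, 99.7]
ft_force: [0.3, -1.0, 1.1]
finger_gap: 85.9
grip_force: 0.0
[530.08604291 -84.67631532 171.58255492] [ 0.2946506  -1.02925257  1.08282378]
shift cm [ 0.06 -0.09  9.06] rot [-0.0012 -0.0002  0.0005]
```

```bash
python3 -m handwheel '{"series": [[[0.06,-0.09,4,0,0,0,1],[0.06,-0.09,7.5,0,0,0,1],[0.06,-0.09,9,0,0,0,1],[0.06,-0.09,9,0,0,0,1],[0.06,-0.09,9,0,0,0,1]]]}'
python3 - <<'E'
from h import *
P=T(V,[(3,0.4,81)])[0];s=status.sense();print(s["tool_pos"],s["ft_force"]);go(P)
E
python3 -m handwheel '{"series": [[[0,0,0,0,0,0,0.7],[0,0,0,0,0,0,0.6],[0,0,0,0,0,0,0.5],[0,0,0,0,0,0,0.4],[0,0,0,0,0,0,0.2],[0,0,0,0,0,0,0.2],[0,0,0,0,0,0,0.2],[0,0,0,0,0,0,0.2]]]}' 30
```

```text
time: 8.5
tool_pos: [530.6, -84.5, 84.1]
tcp_rot: [179.9, 0.1, 99.7]
ft_force: [0.5, -0.2, 0.9]
finger_gap: 85.4
grip_force: 0.0
[530.62937437 -84.51754996  84.09350309] [ 0.54322721 -0.15532559  0.94255235]
shift cm [ 0.06 -0.16  0.31] rot [ 0.0022  0.0011 -0.    ]
time: 9.5
tool_pos: [530.2, -84.2, 84.1]
tcp_rot: [179.9, 0.1, 99.7]
ft_force: [-3.5, 0.3, 11.0]
finger_gap: 31.7
grip_force: 29.5
```

Run:
```python
from h import *
import cv2
w=eyes.snapshot("wrist")["img"][:,:,::-1];d=eyes.snapshot("scene");s=d["img"][:,:,::-1]
u,v=proj(d,T(V,[(3,0,100)]))[0].astype(int)
a=cv2.resize(s[v-40:v+40,u-50:u+50],(500,400),interpolation=cv2.INTER_CUBIC)
b=cv2.resize(w[200:400,200:440],(300,250));c=cv2.resize(w,(300,150))
cv2.imwrite("pics/g1.png",np.hstack([a,np.vstack([b,c])]))
st=status.sense();print({k:np.round(st[k],1) for k in("tool_pos","ft_force","finger_gap","grip_force")})
```

```text
{'tool_pos': array([530.2, -84.2,  84.1]), 'ft_force': array([-3.5, -0.3, 11.5]), 'finger_gap': np.float64(32.1), 'grip_force': np.float64(29.5)}
```

View pics/g1.png

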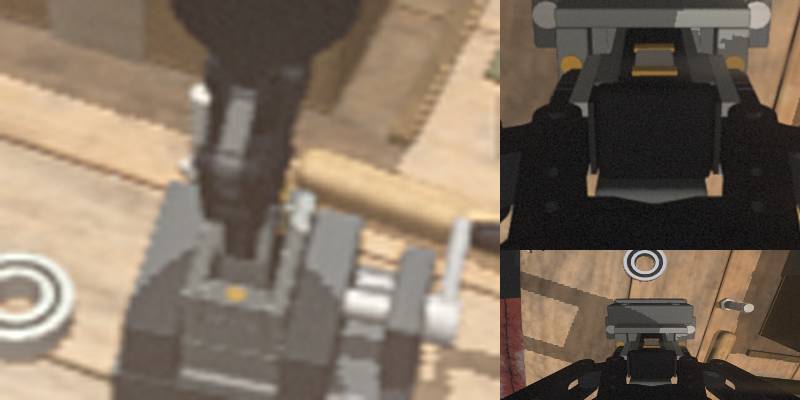

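Both fingers bear symmetrically on the two catches beside the cap, which sits at (655,130) in the wrist inset. The grip is 30 N against a hard stop. Lifting gently and watching the force.

```bash
python3 -m handwheel '{"series": [[[0,0,0,0,0,0,0.2],[0,0,-0.2,0,0,0,0.2],[0,0,-0.4,0,0,0,0.2],[0,0,-0.7,0,0,0,0.2],[0,0,-1.0,0,0,0,0.2],[0,0,-1.0,0,0,0,0.2]]]}' 40
```

```text
time: 10.35
tool_pos: [529.5, -84.0, 92.7]
tcp_rot: [180.0, 0.0, 99.7]
ft_force: [-1.2, 0.1, -1.4]
finger_gap: 31.4
grip_force: 43.0
```

The force is now just the carrier's weight, so it is free. Continuing up.

```bash
python3 -m handwheel '{"series": [[[0,0,-0.6,0,0,0,0.2],[0,0,-1.4,0,0,0,0.2],[0,0,-2.4,0,0,0,0.2],[0,0,-3.6,0,0,0,0.2],[0,0,-5.0,0,0,0,0.2],[0,0,-6.6,0,0,0,0.2],[0,0,-8.2,0,0,0,0.2],[0,0,-9.6,0,0,0,0.2],[0,0,-10.7,0,0,0,0.2],[0,0,-11.4,0,0,0,0.2],[0,0,-11.5,0,0,0,0.2],[0,0,-11.5,0,0,0,0.2]]]}' 40
python3 -m handwheel '{"series": [[[0,0,0,0,0,0,0.2],[0,0,0,0,0,0,0.2],[0,0,0,0,0,0,0.2],[0,0,0,0,0,0,0.2]]]}' 40
python3 - <<'E'
from h import *
import cv2
w=eyes.snapshot("wrist")["img"][:,:,::-1];d=eyes.snapshot("scene");s=d["img"][:,:,::-1]
u,v=proj(d,T(V,[(3,0,110)]))[0].astype(int)
a=cv2.resize(s[v-60:v+60,u-50:u+70],(440,440),interpolation=cv2.INTER_CUBIC)
b=cv2.resize(w,(352,220));t=cv2.resize(eyes.snapshot("top")["img"][:,:,::-1][140:280,200:460],(352,220))
cv2.imwrite("pics/g2.png",np.hstack([a,np.vstack([b,t])]))
st=status.sense();print({k:np.round(st[k],1) for k in("tool_pos","ft_force","finger_gap","grip_force","qd")})
E
```

```text
time: 11.85
tool_pos: [529.1, -83.9, 206.9]
tcp_rot: [-180.0, -0.0, 99.7]
ft_force: [-0.0, 0.8, -2.1]
finger_gap: 31.5
grip_force: 43.0
time: 12.35
tool_pos: [529.3, -83.9, 207.3]
tcp_rot: [-180.0, -0.0, 99.7]
ft_force: [-1.0, 0.8, -1.3]
finger_gap: 31.7
grip_force: 43.0
{'tool_pos': array([529.3, -83.9, 207.4]), 'ft_force': array([-0.7, -0.3, -1.5]), 'finger_gap': np.float64(31.5), 'grip_force': np.float64(43.0), 'qd': array([ 0. , -0. , -0. ,  0. ,  0.1,  0.1])}
```

View pics/g2.png

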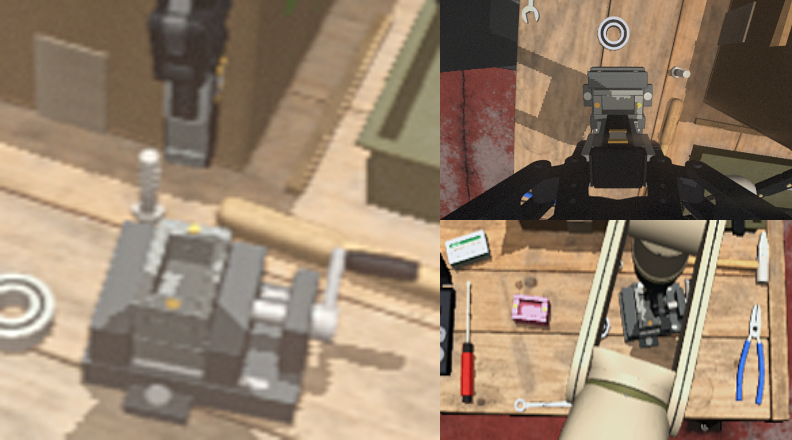

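The carrier is held upright about 93 mm above the empty socket, its lower end at (190,160). The socket is still clamped between the jaws, the crank is up at (340,290), and the tools and parts are undisturbed.

```bash
python3 -c "
from bench import r
print(r.hand_in())"
```

```text
the job is handed in; nothing more can be done
None
```

The socket is clamped in the vise, and the job was handed in at about 12.5 s with the carrier held still and upright about 93 mm above it, catches pinched and the surrounding tools and parts undisturbed.

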